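Hold the spring clip open around the dosage card's edge

ROBOT

A 7-joint arm with a two-finger parallel gripper is mounted at the origin on the work surface. World frame = base frame: x ahead of the robot, y to its left, z up, the work surface at z = 0. Lengths are in m, angles in rad, forces in N, time in s.
With the tool pointing down it reaches from about 0.4 to 0.875 m from the base axis. Payload 19.3 kg.
Tool frame: the origin (TCP) lies at the very end of the fingers, on their centre line; the grasp point (between the pads) lies 19 mm behind it; z points along the fingers, y is the direction in which the jaws open and shut (so a half turn about z gives the same grasp; the last joint's range is limited). The gripper opens to 85 mm and grips with 20 to 120 N. Pads are 22 mm wide; open, the fingers measure 114 mm over their backs; the gripper's body (76 mm by 85 mm) begins 54 mm behind the grasp point. The pads swing forward as they close: fully open they stand 13 mm farther back than shut.
Start: joints at [1.058, 0.521, -0.036, 1.599, 0.021, 1.021, -0.113], TCP at [0.268, -0.565, 0.231] pointing down, gripper open.
Joint ranges: [-2.91, 2.91], [-0.3, 2.13], [-1.5, 1.42], [0.17, 2.43], [-1.26, 4.41], [0.16, 1.93], [-2.52, 2.52]. Speed limits (rad/s): [1.89, 1.89, 2.39, 2.39, 3.01, 3.01, 3.01].

INTERFACE

Orientations are given as [roll, pitch, yaw] about the fixed x, y, z axes, in that order (R = Rz(yaw) Ry(pitch) Rx(roll)).
In Python, from workcell import telemetry, imaging, ticket gives the robot as it stands.
- The arm moves only by the tool carry_out, never from a script. Its argument "series" is a list of rows, each a list of 7 numbers: the shift along the tool's x, y, z in m, then the turn, a rotation vector about the tool's x, y, z in rad, then the closure in counts, from 0 (fully open) to 255 (shut). In form: [[tx, ty, tz, ax, ay, az, jaw], ...]. A call has 1 to 10 rows; each row is the pose to reach, as a shift and turn from the pose commanded when the call began, along the tool's axes at that moment; what a row does not reach only later rows make up. A row lasts 1/8 s, in which the tool goes at most 62.5 mm and 10.7 degrees, less where a joint would pass 70% of its speed; a pose out of reach is approached as far as the arm can. A call with a gripper value outside its range is refused whole. The fingers move at their own pace and stop on an object; "force" is the grip in N (left out, the last holds). Time passes only in rows, so rows that repeat a pose let the fingers close. It gives the time, the measured TCP pose, the force and the opening at its end, in the units of the state.
- telemetry.observe(): the state, without advancing time (a new reading comes with each control period).
- imaging.grab_frame(name): name is "scene" or "side" or "wrist"; returns (picture, depth): 480x640x3 uint8, blue, green, red; 480x640 float32, m along the optical axis (not along the pixel's ray), 0 where there is no reading.
- imaging.camera_info(name): a dict with "mtx" (3x3 intrinsics, pixels), "extrinsics" (4x4, takes a point from camera to world coordinates); the wrist camera has in their place "hand_eye" (4x4, takes a point from camera to tool coordinates, whose origin is the TCP and whose axes are the flange's). Camera axes: x right, y down, z forward; pixel columns grow to the right and rows downward; lengths in m; the calibration is good to about 2 mm. A picture is of the moment at which its call begins: read the wrist's pose just before it. camera_info takes no time and is no camera call.
- ticket.job_done(): hands the job in, once; it reports no verdict.
The state is a dict: "clock": time; "qpos": joint angles; "qd": joint speeds; "joint_efforts": joint torques, N m; "position": TCP position; "tool_rot": TCP orientation; "force": force on the tool from outside, world axes, zero at the start; "moment": the same for the moment, N m; "grip_width": finger opening in m.
Only numpy, scipy, OpenCV 4.12 (cv2) and the standard library are available. Lean on these libraries where they do the work, as an engineer would, in place of code of your own. Each camera call takes 0.05 s, during which the arm holds its last target.

TASK

A new prescription is to be clipped to the dosage card: pull the top drawer of the acrylic chest out to its stop and leave it out, take the spring clip from it by its two tails, and hold it squeezed wide open around the card's near upright edge, about half-way up, one jaw on each side and neither touching the card, the jaw tips reaching some 25 mm in past the edge. Finish there, still holding the clip gaping in the gripper, so that I can slip the paper in. Do not shift the card stand or disturb the other things.

Things in the scene. Friction and masses are not known exactly. Their poses are not given: they have to be found in the camera images.
- chest: Clear acrylic two-drawer chest, fixed: 220 deep, 240 wide, 120 high; origin under its centre, x into the chest (drawers pull along -x), z up. The top drawer holds only the clip: inside 218 wide, 202 deep, floor 66 mm above the counter, front panel up to 48 and side walls up to 41 above that floor.
- knob (a point): Grip point of the top drawer's steel knob: head of diameter 20 and length 16 on a thin stem; this is the middle of the head, on its axis, 24 mm out from the drawer's front face, 28 mm below the chest's top. x points level into the chest, z up. The lower drawer has an equal knob 57 mm lower.
- drawer_top (a joint): Slide of the top drawer: 0 shut, 0.16 m fully out at its stop; it starts 0 to 20 mm out. 1 to 2 N move it; it stays where it is left.
- clip_grip (a point): Grey plastic spring clip (big towel peg, 86 mm long, 20 thick, about 40 g), lying on its side on the drawer floor, jaws to the drawer's back within 0.35 rad. Point midway between its tails, mid thickness, 32 mm behind the hinge line, 11 mm before the tail ends. z: hinge line, up; x: to the jaws. It rides on half a: with the clip open by q its x is turned +q/2 about z from the clip's middle line.
- clip_hinge (a point): Point on the clip's hinge line, mid thickness, axes as clip_grip. Outer faces of the tails when shut: 42 mm apart at the ends, 20 at the hinge (0.26 rad flare each); fully squeezed they are parallel, 20 mm apart.
- clip_jaw (a joint): Angle between the clip's halves: 0 jaws shut, 0.5 rad fully open at the clip's stop (22 mm between the jaw tips). Squeezing the tail ends opens it against the spring: about 5 N to start, 10 N at full opening; 20 to 40 N of grip holds it against the stop. It snaps shut when released.
- clip_tip_a (a point): Inner face of the jaw on the +y side, 1 mm from its tip, 43 mm ahead of the hinge line, mid thickness (jaw walls are 6 mm thick outward of it).
- clip_tip_b (a point): The same point of the other jaw, on the -y side.
- card_edge (a point): Middle of the near upright edge of the dosage card (stiff ivory board 148 wide, 105 high, 3 thick, printed grid), which stands upright in a clear acrylic foot. The point is 66 mm above the counter, the card's top 47 mm above it. x runs level along the card to its far edge, y is square to its faces, z up. The card overhangs its foot by 22 mm here.
- stand: The card with its acrylic foot (104 long, 51 wide, 18 high), one piece of 0.4 kg, loose on the counter; origin at the centre of the foot's underside, x along the card away from the near edge.
- mug: Bystander: pink ceramic mug, diameter 76, 95 high, with two toothbrushes reaching 170 high; origin under its centre.
- tub: Bystander: round lidded swab tub, diameter 86, 92 high; origin under its centre.
- curler: Bystander: steel eyelash curler, 105 x 60, 14 high, lying on the back part of the chest's top; origin under its centre.
- pillbox: Bystander: round flat pill box, diameter 66, 24 high, standing beside the card foot; origin under its centre.
- jar: Bystander: small glass jar with metal lid, diameter 52, 55 high, standing between chest and card, towards the back; origin under its centre.
- soap: Bystander: amber soap pump bottle, diameter 62, 160 high, at the right; origin under its centre.
Mind the look-alikes: they are no part of the job. Leave any yellow look-alike of the stand alone.

How it is judged:
On the way, in this order (a step that is already met when the one before it is completed fails the run):
1. the top drawer is pulled out to its stop (value of joint drawer_top above 0.152 m), for 0.1 s.
2. the clip is lifted out of the drawer in the gripper (height (world z) of clip_grip above 0.13 m and contact force between the fingers and clip above 2 N), for 0.1 s.
At the end, for the whole second after the job is handed in: The gripper holds the clip (over 4 N) open beyond 0.35 rad; a jaw tip on each side of the card, 3.5 mm or more from its mid-plane, not touching, 10 to 40 mm past the near edge, within 30 mm of mid height; stand upright, within 15 mm of its start; drawer over 120 mm out (value of joint clip_jaw above 0.35 rad and x of clip_tip_a in the frame of card_edge between 0.01 and 0.04 m and z of clip_tip_a in the frame of card_edge between -0.03 and 0.03 m and x of clip_tip_b in the frame of card_edge between 0.01 and 0.04 m and z of clip_tip_b in the frame of card_edge between -0.03 and 0.03 m and ((y of clip_tip_a in the frame of card_edge above 0.0035 m and y of clip_tip_b in the frame of card_edge below -0.0035 m) or (y of clip_tip_a in the frame of card_edge below -0.0035 m and y of clip_tip_b in the frame of card_edge above 0.0035 m)) and contact force between the fingers and clip above 4 N and contact force between clip and stand below 0.5 N and angle between stand's own z axis and vertical below 0.1 rad and distance of stand from where it was at the start of the episode below 0.015 m and value of joint drawer_top above 0.12 m); the arm keeps its last pose, push and grip.
It fails at once if the card stand is shifted or tipped (distance of stand from where it was at the start of the episode above 0.015 m or angle between stand's own z axis and vertical above 0.2 rad).
It fails at once if a bystander is shifted or tipped (distance of any of mug, tub, curler, pillbox, jar, soap from where it was at the start of the episode above 0.03 m or angle between any of mug, tub, curler, pillbox, jar, soap's own z axis and vertical above 0.35 rad).
It also fails if it takes over 53 s, if anything falls off the work surface, if the arm or the gripper's body presses on something with over 40 N, if the wrist force passes 120 N, or if a joint passes its speed limit or range.

## Working session

There is one attempt and no reset: what is moved stays moved. The work goes in short steps, Python scripts to look and compute and a tool call to move; the robot and the scene stay as the last step left them, time stands still between calls to the robot, and variables do not carry over. Pictures are saved under pics/ and viewed, and the job is handed in when it is done.

Besides the shell and the picture viewer there is one more tool, called after "Emit:" as name(argument=value, ...), one argument or row to a line, values as JSON. carry_out: Moves the arm, as the interface text tells. Its arguments: {"type":"object","properties":{"series":{"type":"array"},"force":{"type":"number"}},"required":["series"]}

```bash
ls; mkdir -p pics; python3 - <<'E'
from workcell import telemetry, imaging
import cv2, numpy as np
np.set_printoptions(precision=4,suppress=True)
s=telemetry.observe(); print(s)
for n in ["scene","side","wrist"]:
    p,d=imaging.grab_frame(n); cv2.imwrite(f"pics/{n}0.png",p); np.save(f"pics/{n}0.npy",d); print(n,imaging.camera_info(n))
E
```

```text
pics
{'clock': 0.0, 'qpos': array([ 1.0578,  0.522 , -0.0363,  1.6   ,  0.0212,  1.0211, -0.1128]), 'qd': array([ 0.001 ,  0.0006,  0.0004,  0.0004,  0.0007,  0.0009, -0.0003]), 'joint_efforts': array([  0.0015, -92.7111,   1.9812, -36.993 ,   0.018 ,   0.0081,
         0.    ]), 'position': array([ 0.2676, -0.5645,  0.2308]), 'tool_rot': array([-3.1405,  0.    ,  0.4428]), 'force': array([-0.0275,  0.5212,  0.1778]), 'moment': array([ 0.0472, -0.0452,  0.0021]), 'grip_width': 0.08538855371813933}
scene {'mtx': array([[441.0482,   0.    , 318.6083],
       [  0.    , 441.0482, 232.0859],
       [  0.    ,   0.    ,   1.    ]]), 'extrinsics': array([[ 0.8955,  0.366 , -0.2532,  0.8975],
       [ 0.4448, -0.755 ,  0.4818, -0.5471],
       [-0.0148, -0.5441, -0.8389,  1.0744],
       [ 0.    ,  0.    ,  0.    ,  1.    ]])}
side {'mtx': array([[511.2232,   0.    , 319.773 ],
       [  0.    , 511.2232, 248.0428],
       [  0.    ,   0.    ,   1.    ]]), 'extrinsics': array([[-0.7725, -0.3713,  0.5151, -0.0984],
       [-0.635 ,  0.459 , -0.6214,  0.8026],
       [-0.0057, -0.8072, -0.5903,  0.8493],
       [ 0.    ,  0.    ,  0.    ,  1.    ]])}
wrist {'mtx': array([[411.4586,   0.    , 318.9418],
       [  0.    , 411.4586, 239.8241],
       [  0.    ,   0.    ,   1.    ]]), 'hand_eye': array([[ 0.0001, -0.9659, -0.2588,  0.0655],
       [ 1.    ,  0.0005, -0.0012,  0.0003],
       [ 0.0013, -0.2588,  0.9659, -0.1424],
       [ 0.    ,  0.    ,  0.    ,  1.    ]])}
```

View pics/scene0.png

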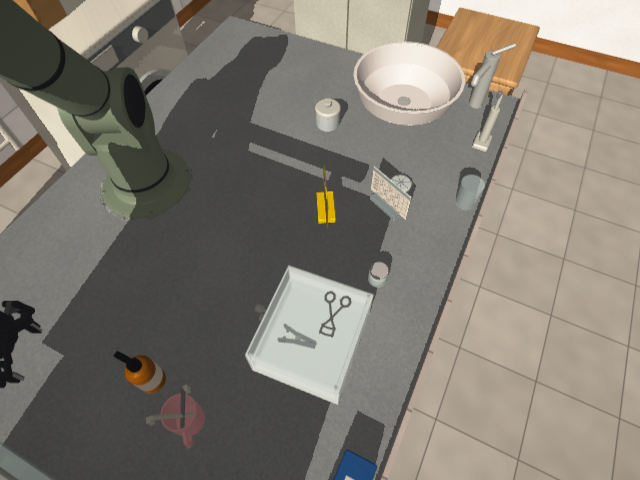

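View pics/side0.png

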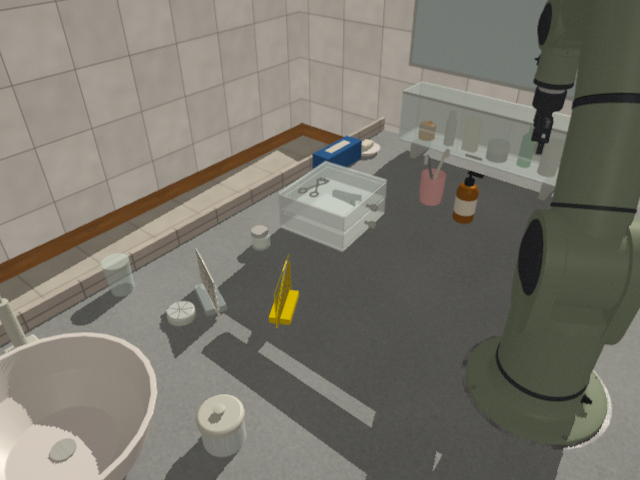

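View pics/wrist0.png

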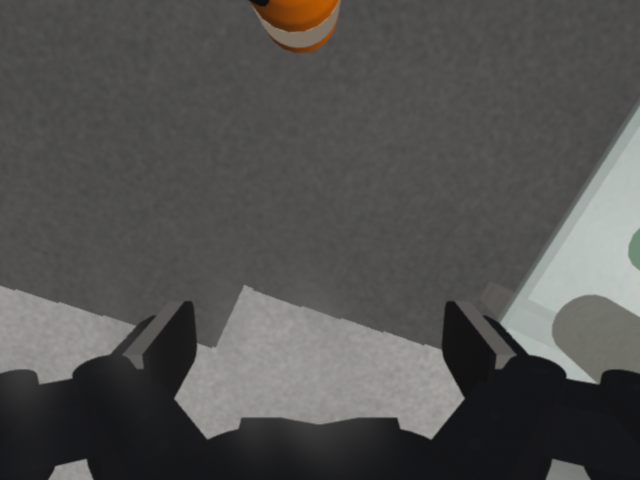

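The scene view shows the chest at (312,330), its knobs at about (260,308), the clip at (297,337), the curler at (335,312), the ivory card at (390,192) and the yellow look-alike at (326,208). The mug is at (180,415), the soap at (145,373) and the jar at (378,272).

```bash
cat > h.py <<'E'
from workcell import telemetry, imaging
import cv2, numpy as np
from scipy.spatial.transform import Rotation as R
np.set_printoptions(precision=4,suppress=True)
def cam(n,st=None):
    c=imaging.camera_info(n); K=c["mtx"]
    if "extrinsics" in c: return K,c["extrinsics"]
    st=st or telemetry.observe(); T=np.eye(4); T[:3,:3]=R.from_euler('xyz',st["tool_rot"]).as_matrix(); T[:3,3]=st["position"]
    return K,T@c["hand_eye"]
def ray(n,uv,st=None,KT=None):
    K,T=KT or cam(n,st); d=T[:3,:3]@np.linalg.inv(K)@np.array([uv[0],uv[1],1.]); return T[:3,3],d
def onz(n,uv,z,st=None,KT=None):
    o,d=ray(n,uv,st,KT); return o+d*(z-o[2])/d[2]
def tri(*obs):
    A=np.zeros((3,3));b=np.zeros(3)
    rs=[ray(*o) for o in obs]
    for o,d in rs:
        d=d/np.linalg.norm(d);P=np.eye(3)-np.outer(d,d);A+=P;b+=P@o
    x=np.linalg.solve(A,b); return x,[np.linalg.norm(np.cross(x-o,d/np.linalg.norm(d))) for o,d in rs]
def proj(n,P,st=None,KT=None):
    K,T=KT or cam(n,st); p=T[:3,:3].T@(np.asarray(P)-T[:3,3]); q=K@p; return q[:2]/q[2]
def crop(img,x0,y0,x1,y1,s,fn):
    cv2.imwrite(fn,cv2.resize(img[y0:y1,x0:x1],None,fx=s,fy=s,interpolation=cv2.INTER_CUBIC))
E
python3 - <<'E'
from h import *
a=cv2.imread("pics/scene0.png");b=cv2.imread("pics/side0.png")
crop(a,235,255,385,405,5,"pics/c1.png"); crop(b,270,155,400,255,6,"pics/c2.png")
crop(a,350,150,430,230,7,"pics/c3.png"); crop(b,150,235,310,335,5,"pics/c4.png")
for i in (1,2,3,4):
  im=cv2.imread(f"pics/c{i}.png"); print(im.shape)
E
```

```text
(750, 750, 3)
(600, 780, 3)
(560, 560, 3)
(500, 800, 3)
```

View pics/c1.png

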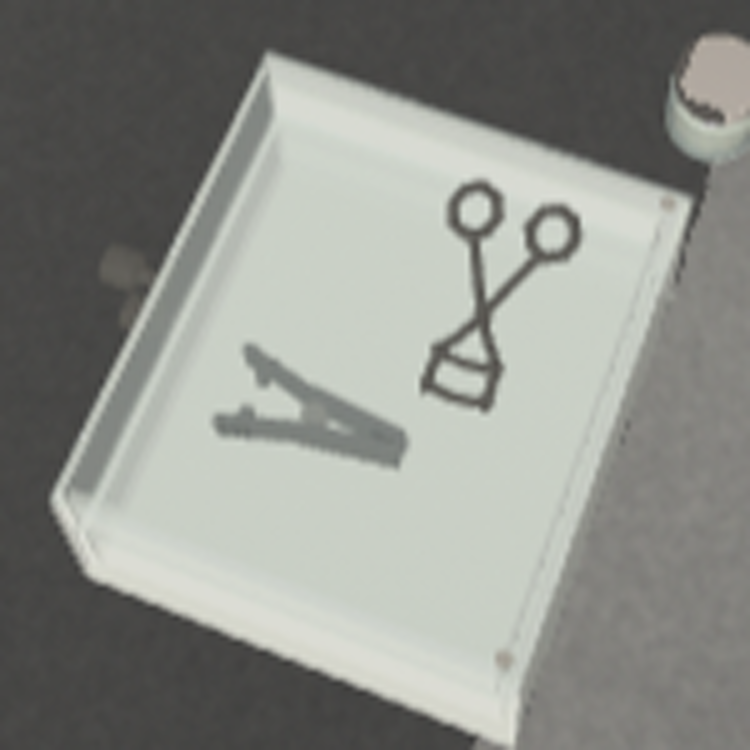

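View pics/c2.png

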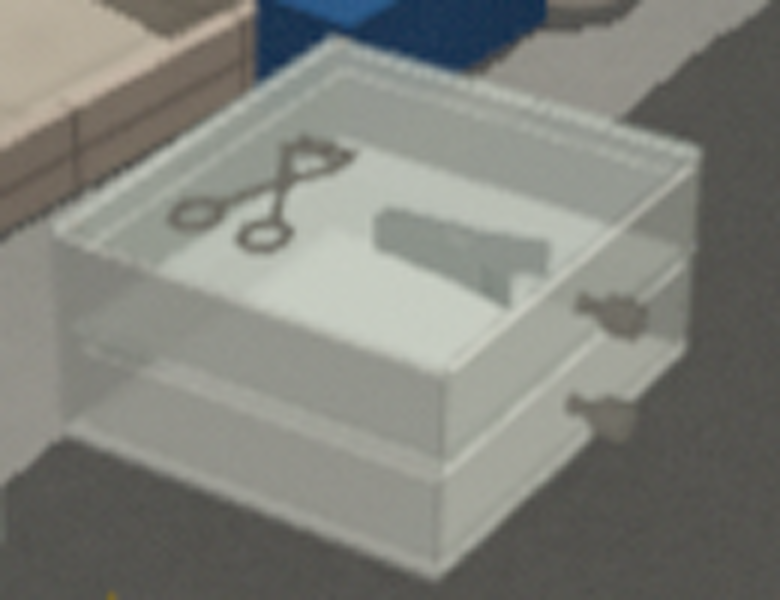

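View pics/c3.png

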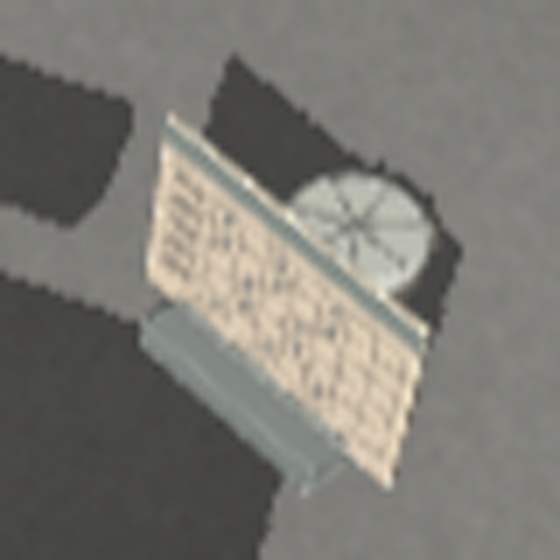

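View pics/c4.png

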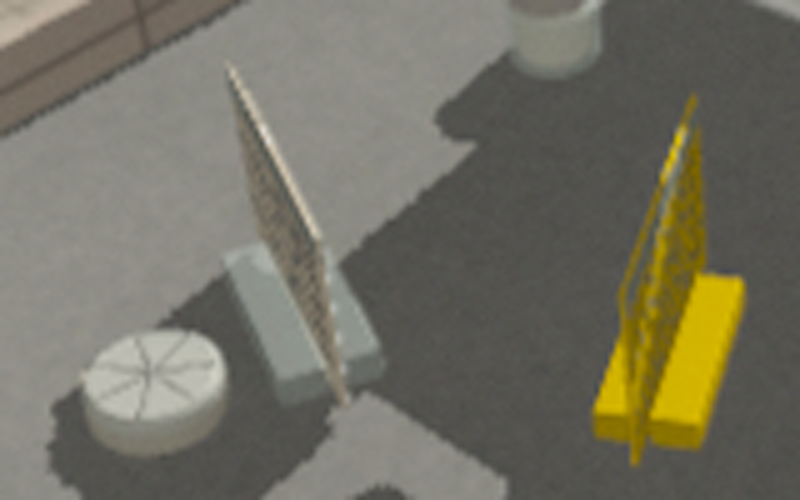

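```bash
python3 - <<'E'
from h import *
c=lambda u,v,x,y,s:(u/s+x-.4,v/s+y-.4)
A=lambda u,v:c(u,v,350,150,7)
B=lambda u,v:c(u,v,150,235,5)
print("card"); 
for uv,z in [((170,115),.113),((428,330),.113),((150,275),.008),((390,487),.008)]: print(onz("scene",A(*uv),z))
for uv,z in [((322,240),.113),((347,403),.008),((230,65),.113)]: print("side",onz("side",B(*uv),z))
print(tri(("scene",A(170,115)),("side",B(322,240))),tri(("scene",A(428,330)),("side",B(230,65))),tri(("scene",A(150,275)),("side",B(347,403))))
C=lambda u,v:c(u,v,235,255,5); D=lambda u,v:c(u,v,270,155,6)
print("chest top")
for uv in [(268,52),(692,195),(515,742),(52,500)]: print(onz("scene",C(*uv),.12))
for uv in [(445,372),(700,150),(340,37),(55,228)]: print("s",onz("side",D(*uv),.12))
print("knob",tri(("scene",C(118,265)),("side",D(628,316))), onz("scene",C(118,265),.092),onz("side",D(628,316),.092))
print("clip z.076")
for uv in [(250,352),(220,425),(400,450)]: print(onz("scene",C(*uv),.086))
print("pillbox",onz("scene",A(365,235),.024),"jar",onz("scene",(378,268),.055))
print("soap",onz("scene",(133,362),.16),"mug",onz("scene",(183,412),.095))
for y in ((326,200),(326,220)):print("yel",onz("scene",y,.018))
E
```

```text
card
[0.6496 0.2768 0.113 ]
[0.7826 0.2179 0.113 ]
[0.6502 0.2772 0.008 ]
[0.7841 0.2165 0.008 ]
side [0.645  0.2775 0.113 ]
side [0.6503 0.275  0.008 ]
side [0.7817 0.2173 0.113 ]
(array([0.6482, 0.2769, 0.1114]), [np.float64(0.0014879941188300316), np.float64(0.00148799411882986)]) (array([0.7823, 0.2174, 0.113 ]), [np.float64(0.0004803100094534744), np.float64(0.00048031000945331266)]) (array([0.65  , 0.2759, 0.009 ]), [np.float64(0.000648318454114885), np.float64(0.0006483184541147542)])
chest top
[ 0.585  -0.1182  0.12  ]
[ 0.802  -0.0979  0.12  ]
[ 0.8314 -0.3577  0.12  ]
[ 0.6067 -0.3559  0.12  ]
s [ 0.578  -0.1135  0.12  ]
s [ 0.6028 -0.3532  0.12  ]
s [ 0.818  -0.3381  0.12  ]
s [ 0.798 -0.098  0.12 ]
knob (array([ 0.5664, -0.2396,  0.0928]), [np.float64(0.0006332462243623338), np.float64(0.00063324622436239)]) [ 0.5667 -0.239   0.092 ] [ 0.5667 -0.2412  0.092 ]
clip z.076
[ 0.6431 -0.2477  0.086 ]
[ 0.6477 -0.2848  0.086 ]
[ 0.7277 -0.2588  0.086 ]
pillbox [0.7295 0.3259 0.024 ] jar [0.7791 0.006  0.055 ]
soap [ 0.4166 -0.4806  0.16  ] mug [ 0.5459 -0.5127  0.095 ]
yel [0.5476 0.1719 0.018 ]
yel [0.5794 0.1065 0.018 ]
```

```bash
cat >> h.py <<'E'
def delta(P,yaw,st=None):
    """target world TCP P, tool down with yaw -> tool shift + rotvec from present measured pose"""
    st=st or telemetry.observe(); R0=R.from_euler('xyz',st["tool_rot"]); t=R0.inv().apply(np.asarray(P)-st["position"])
    r=(R0.inv()*R.from_euler('xyz',[np.pi,0,yaw])).as_rotvec(); return t,r
E
python3 - <<'E'
from h import *
print(delta([.555,-.241,.23],3.24)); print("tub",onz("scene",(327,104),.092))
for y in (0.44,2.2,3.24): print(delta([.555,-.241,.23],y)[1])
E
```

```text
(array([ 0.3982, -0.1692,  0.001 ]), array([-0.0002, -0.0011, -2.7972]))
tub [0.4036 0.4762 0.092 ]
[-0.0008  0.      0.0028]
[-0.0006 -0.0007 -1.7572]
[-0.0002 -0.0011 -2.7972]
```

Emit:
carry_out(
  series=[
    [0.05,-0.02,-0.03,0,0,0,0],
    [0.1,-0.04,-0.03,0,0,0,0],
    [0.15,-0.06,-0.03,0,0,-0.15,0],
    [0.2,-0.085,-0.03,0,0,-0.3,0],
    [0.25,-0.106,-0.03,0,0,-0.5,0],
    [0.3,-0.127,-0.03,0,0,-0.68,0],
    [0.35,-0.149,-0.03,0,0,-0.86,0],
    [0.38,-0.161,-0.02,0,0,-1.04,0],
    [0.398,-0.169,0,0,0,-1.22,0],
    [0.398,-0.169,0,0,0,-1.4,0],
  ],
)

```text
clock: 1.4
position: [0.5553, -0.2395, 0.2297]
tool_rot: [-3.14, -0.002, 1.851]
force: [-0.5, -0.9, 0.3]
grip_width: 0.085
```

```bash
python3 - <<'E'
from h import *
s=telemetry.observe(); print(s["qpos"],s["tool_rot"],s["position"]); print(delta([.555,-.241,.21],3.24))
E
```

```text
[ 0.6141  0.5218 -0.4423  1.6392  0.2487  1.0393  0.3766] [-3.1402 -0.0021  1.8514] [ 0.5553 -0.2395  0.2297]
(array([-0.0014, -0.0007,  0.0197]), array([ 0.0003, -0.0028, -1.3886]))
```

Emit:
carry_out(
  series=[
    [0,0,0,0,0,-0.18,0],
    [0,0,0,0,0,-0.36,0],
    [0,0,0,0,0,-0.54,0],
    [0,0,0,0,0,-0.72,0],
    [0,0,0,0,0,-0.9,0],
    [0,0,0,0,0,-1.08,0],
    [0,0,0.01,0,0,-1.26,0],
    [0,0,0.02,0,0,-1.39,0],
    [0,0,0.02,0,0,-1.39,0],
  ],
)

```text
clock: 2.52
position: [0.5545, -0.2416, 0.2105]
tool_rot: [3.14, -0.001, -3.051]
force: [0.1, -0.0, -0.1]
grip_width: 0.0852
```

```bash
python3 - <<'E'
from h import *
s=telemetry.observe(); print(s["qpos"],s["tool_rot"],s["position"])
p,d=imaging.grab_frame("wrist"); cv2.imwrite("pics/w1.png",p)
np.save("pics/w1.npy",d)
print(proj("wrist",[.5665,-.239,.092],s),proj("wrist",[.5665,-.239,.035],s))
E
```

```text
[ 0.8168  0.6097 -0.7559  1.6484  0.4627  1.0726  1.5852] [ 3.1405 -0.0012 -3.0514] [ 0.5545 -0.2416  0.2105]
[320.9395 251.0914] [320.4509 230.8223]
```

View pics/w1.png

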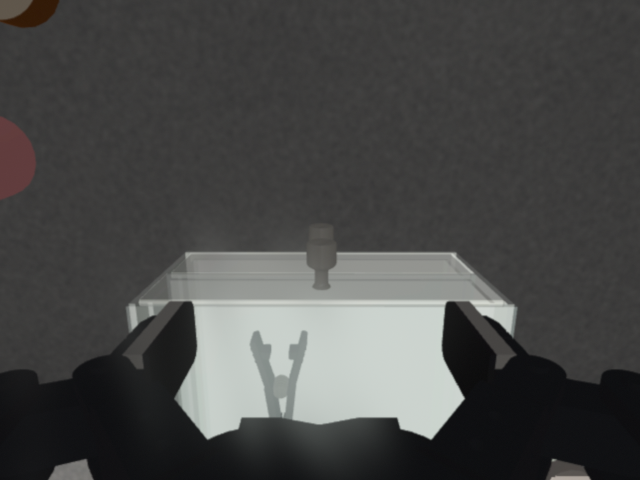

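The wrist view shows the top knob's head at (321,253), against a predicted (321,251). The chest front is level in the image, so the yaw is right. Next I go down onto the knob.

```bash
python3 - <<'E'
from h import *
print(onz("wrist",(321,253),.092)); print(delta([.566,-.2395,.072],3.24))
for u in ((140,301),(505,301)): print(onz("wrist",u,.12))
E
```

```text
[ 0.5683 -0.2389  0.092 ]
(array([-0.0115,  0.001 ,  0.1391]), array([ 0.0007, -0.0006, -0.0105]))
[ 0.6001 -0.3472  0.12  ]
[ 0.5807 -0.1249  0.12  ]
```

Emit:
carry_out(
  series=[
    [-0.006,0.001,0.05,0,0,0,0],
    [-0.012,0.001,0.1,0,0,0,0],
    [-0.012,0.001,0.13,0,0,0,0],
    [-0.012,0.001,0.139,0,0,0,0],
    [-0.012,0.001,0.139,0,0,0,150],
    [-0.012,0.001,0.139,0,0,0,255],
    [-0.012,0.001,0.139,0,0,0,255],
    [-0.012,0.001,0.139,0,0,0,255],
    [-0.012,0.001,0.139,0,0,0,255],
    [-0.012,0.001,0.139,0,0,0,255],
  ],
  force=30,
)

```text
clock: 3.82
position: [0.5674, -0.2389, 0.0732]
tool_rot: [3.141, 0.001, -3.05]
force: [-1.1, 4.5, 8.2]
grip_width: 0.019
```

```bash
python3 - <<'E'
from h import *
s=telemetry.observe(); print(s)
p,d=imaging.grab_frame("wrist"); cv2.imwrite("pics/w2.png",p)
print(delta(s["position"]-.155*np.array([np.cos(.09),np.sin(.09),0]),3.24),delta([s["position"][0]-.16,s["position"][1]-.0144,.072],3.23))
E
```

```text
{'clock': 3.825, 'qpos': array([ 0.7344,  0.7871, -0.6559,  1.7173,  0.6112,  0.851 ,  1.4667]), 'qd': array([-0.    ,  0.0012, -0.0008,  0.0021,  0.0014,  0.0006,  0.0001]), 'joint_efforts': array([  1.7306, -97.101 , -12.6084, -26.3845,   0.953 ,  -0.1761,
         0.015 ]), 'position': array([ 0.5674, -0.2389,  0.0732]), 'tool_rot': array([ 3.1414,  0.0012, -3.0503]), 'force': array([-1.1049,  4.5292,  8.1957]), 'moment': array([0.7825, 0.3073, 0.0343]), 'grip_width': 0.018961155773389214}
(array([ 0.155 ,  0.0002, -0.0002]), array([ 0.0002,  0.0012, -0.007 ])) (array([0.1607, 0.0002, 0.001 ]), array([0.0002, 0.0012, 0.003 ]))
```

View pics/w2.png

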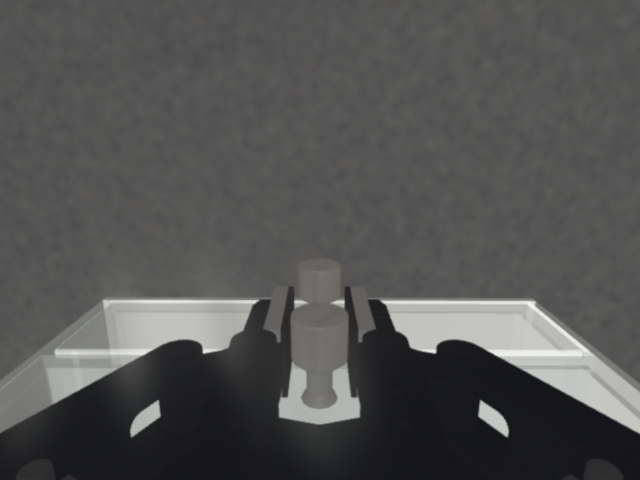

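Emit:
carry_out(
  series=[
    [0.015,0,0,0,0,0,255],
    [0.035,0,0,0,0,0,255],
    [0.055,0,0,0,0,0,255],
    [0.075,0,0,0,0,0,255],
    [0.095,0,0,0,0,0,255],
    [0.115,0,0,0,0,0,255],
    [0.135,0,0,0,0,0,255],
    [0.145,0,0,0,0,0,255],
    [0.152,0,0,0,0,0,255],
    [0.152,0,0,0,0,0,255],
  ],
)

```text
clock: 5.12
position: [0.4152, -0.2524, 0.0731]
tool_rot: [3.141, 0.001, -3.05]
force: [-1.9, 8.8, 13.6]
grip_width: 0.0185
```

```bash
python3 - <<'E'
from h import *
s=telemetry.observe(); print(s["position"],s["force"],s["grip_width"],s["tool_rot"],s["qpos"])
p,d=imaging.grab_frame("side"); cv2.imwrite("pics/s2.png",p)
p,d=imaging.grab_frame("scene"); cv2.imwrite("pics/sc2.png",p)
E
```

```text
[ 0.4152 -0.2524  0.0731] [-1.8809  8.7637 13.5645] 0.018503355234696758 [ 3.1413  0.0008 -3.0501] [ 0.9224  0.6349 -0.6646  2.0581  0.6381  0.66    1.4922]
```

View pics/sc2.png

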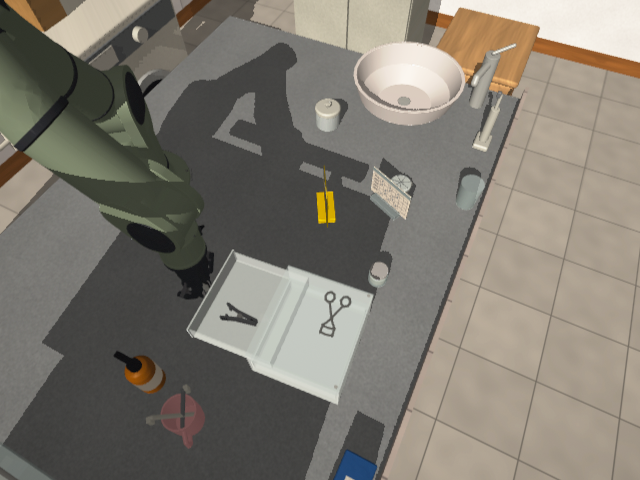

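The drawer has come out with its front at about (213,290), and the clip at (238,315) rode along with it. I keep pulling to find the stop.

Emit:
carry_out(
  series=[
    [0.004,0,0,0,0,0,255],
    [0.008,0,0,0,0,0,255],
    [0.011,0,0,0,0,0,255],
    [0.011,0,0,0,0,0,255],
  ],
)

```text
clock: 5.72
position: [0.4095, -0.2529, 0.0735]
tool_rot: [3.141, 0.01, -3.048]
force: [27.6, 9.6, -10.4]
grip_width: 0.0189
```

The wrist force climbs to 28 N with the TCP at x 0.4095, so this is the stop. Next I relax, open and go up.

Emit:
carry_out(
  series=[
    [-0.004,0,0,0,0,0,255],
    [-0.004,0,0,0,0,0,0],
    [-0.004,0,0,0,0,0,0],
    [-0.004,0,0,0,0,0,0],
    [-0.004,0,0,0,0,0,0],
    [-0.004,0,-0.04,0,0,0,0],
    [-0.004,0,-0.09,0,0,0,0],
    [-0.004,0,-0.14,0,0,0,0],
    [0.01,0,-0.16,0,0,0,0],
    [0.01,0,-0.16,0,0,0,0],
  ],
)

```text
clock: 6.98
position: [0.3943, -0.2559, 0.2333]
tool_rot: [-3.139, 0.001, -3.052]
force: [1.0, 0.8, -0.5]
grip_width: 0.0854
```

```bash
python3 - <<'E'
from h import *
s=telemetry.observe(); print(s["position"],s["force"],s["grip_width"],s["tool_rot"],s["qpos"])
p,d=imaging.grab_frame("wrist"); cv2.imwrite("pics/w3.png",p); np.save("pics/w3.npy",d)
p,d=imaging.grab_frame("scene"); cv2.imwrite("pics/sc3.png",p)
crop(p,180,240,300,360,6,"pics/c5.png")
p,d=imaging.grab_frame("side"); cv2.imwrite("pics/s3.png",p)
E
```

```text
[ 0.3943 -0.2559  0.2333] [ 0.9621  0.7674 -0.5096] 0.08542895840821085 [-3.1394  0.0009 -3.0518] [ 1.1362  0.3748 -0.8636  1.9615  0.3494  0.9577  1.7628]
```

View pics/w3.png

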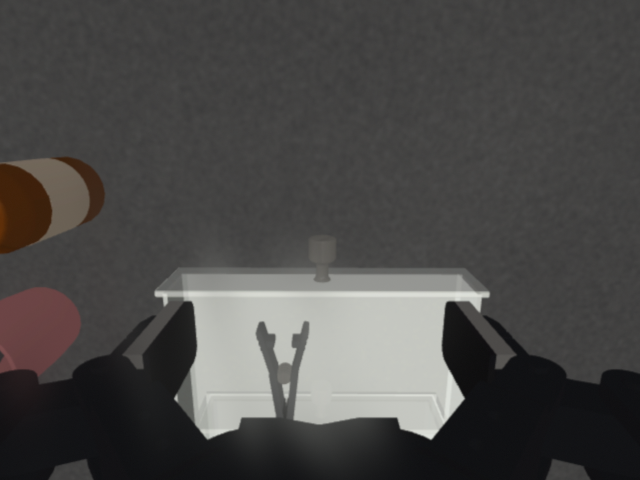

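View pics/c5.png

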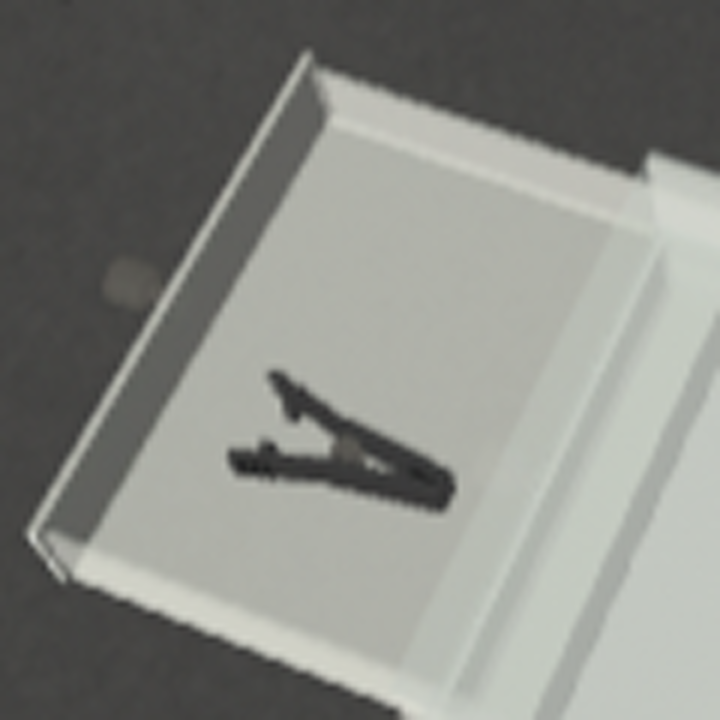

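```bash
python3 - <<'E'
from h import *
a=cv2.imread("pics/w3.png");crop(a,220,290,350,420,5,"pics/c6.png")
s=telemetry.observe()
C=lambda u,v:(u/6+180-.4,v/6+240-.4)
for z in (.086,.076):
  print("scene",z,[onz("scene",C(*u),z)[:2] for u in ((276,378),(236,458),(347,448),(450,492))])
  print("wrist",z,[onz("wrist",u,z)[:2] for u in ((262,323),(305,323),(285,373))])
a=cv2.imread("pics/s3.png"); crop(a,280,150,440,260,5,"pics/c7.png")
E
```

```text
scene 0.086 [array([ 0.4867, -0.2608]), array([ 0.4912, -0.2968]), array([ 0.5287, -0.2738]), array([ 0.5752, -0.2716])]
wrist 0.086 [array([ 0.4756, -0.2912]), array([ 0.4726, -0.2584]), array([ 0.5172, -0.2706])]
scene 0.076 [array([ 0.4826, -0.2579]), array([ 0.4871, -0.2943]), array([ 0.525, -0.271]), array([ 0.5719, -0.2688])]
wrist 0.076 [array([ 0.4807, -0.2922]), array([ 0.4776, -0.2583]), array([ 0.5237, -0.271 ])]
```

View pics/c6.png

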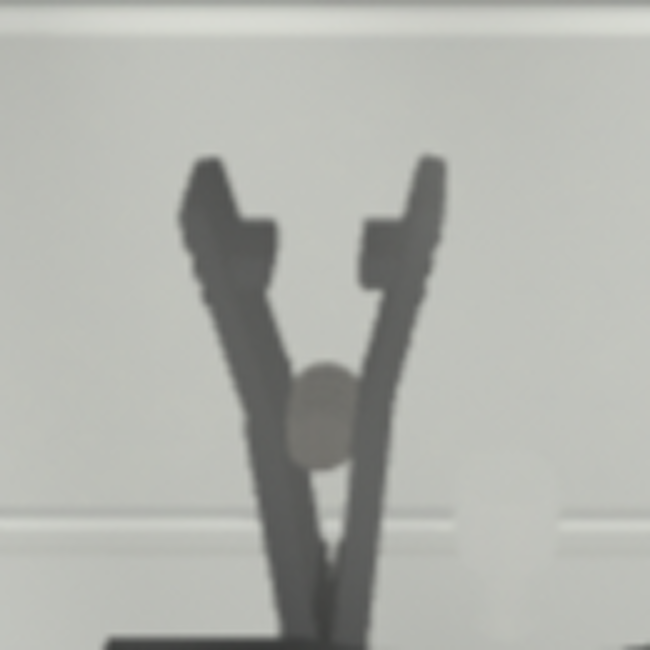

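View pics/c7.png

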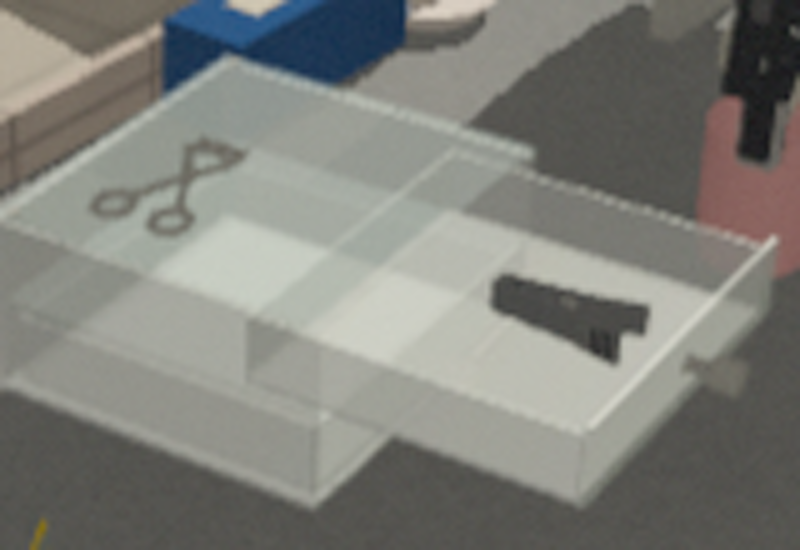

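```bash
python3 - <<'E'
from h import *
print(onz("wrist",(262,321),.066),onz("wrist",(306.2,321),.066))
print(delta([.498,-.278,.15],3.235))
p,T=cam("wrist"); print(T[:3,3])
E
```

```text
[ 0.4839 -0.2934  0.066 ] [ 0.4807 -0.2574  0.066 ]
(array([-0.1011, -0.0323,  0.0814]), array([ 0.0007, -0.0007, -0.0023]))
[ 0.33   -0.2613  0.3739]
```

Emit:
carry_out(
  series=[
    [-0.035,-0.011,0,0,0,0,0],
    [-0.07,-0.022,0,0,0,0,0],
    [-0.1,-0.032,0.02,0,0,0,0],
    [-0.1,-0.032,0.06,0,0,0,0],
    [-0.1,-0.032,0.08,0,0,0,0],
    [-0.1,-0.032,0.08,0,0,0,0],
  ],
)

```text
clock: 7.88
position: [0.4964, -0.2773, 0.151]
tool_rot: [3.14, -0.002, -3.05]
force: [-0.5, 0.6, 0.8]
grip_width: 0.085
```

```bash
python3 - <<'E'
from h import *
s=telemetry.observe(); print(s["position"],s["tool_rot"],s["qpos"])
p,d=imaging.grab_frame("wrist"); cv2.imwrite("pics/w4.png",p)
E
```

```text
[ 0.4964 -0.2773  0.151 ] [ 3.1398 -0.0022 -3.0499] [ 0.9274  0.6339 -0.7515  1.7956  0.5286  0.9276  1.6065]
```

View pics/w4.png

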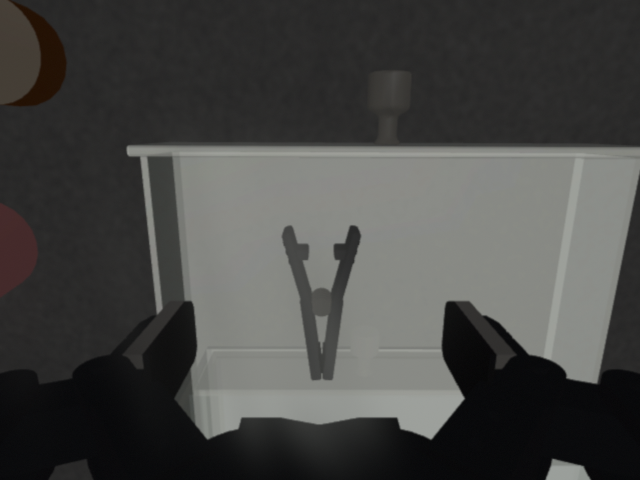

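```bash
python3 - <<'E'
from h import *
s=telemetry.observe()
for u in ((288,226),(355,226)): print(onz("wrist",u,.066),onz("wrist",u,.076),onz("wrist",u,.086))
print("hinge",onz("wrist",(321,302),.076),onz("wrist",(321,302),.086)," tips",onz("wrist",(321.5,379),.076),onz("wrist",(321.5,379),.086))
print(delta([.497,-.277,.069],3.235))
E
```

```text
[ 0.4866 -0.2963  0.066 ] [ 0.4842 -0.2957  0.076 ] [ 0.4819 -0.2952  0.086 ]
[ 0.4831 -0.2582  0.066 ] [ 0.4809 -0.2594  0.076 ] [ 0.4787 -0.2605  0.086 ]
hinge [ 0.5271 -0.2737  0.076 ] [ 0.5227 -0.2742  0.086 ]  tips [ 0.577  -0.2687  0.076 ] [ 0.5704 -0.2694  0.086 ]
(array([-0.    ,  0.0006,  0.0833]), array([ 0.0006, -0.0005, -0.0019]))
```

The wrist view shows the clip symmetric about u=321, with tail ends at (288,226) and (355,226) and the hinge at (321,302), so the tool is centred and aligned. I go down and squeeze.

Emit:
carry_out(
  series=[
    [0,0,0.03,0,0,0,0],
    [0,0,0.06,0,0,0,0],
    [0,0,0.078,0,0,0,0],
    [0,0,0.082,0,0,0,0],
    [0,0,0.082,0,0,0,60],
    [0,0,0.082,0,0,0,120],
    [0,0,0.082,0,0,0,255],
    [0,0,0.082,0,0,0,255],
    [0,0,0.082,0,0,0,255],
    [0,0,0.082,0,0,0,255],
  ],
  force=35,
)

```text
clock: 9.18
position: [0.498, -0.2781, 0.0715]
tool_rot: [-3.14, 0.002, -3.05]
force: [-1.1, -0.0, 11.4]
grip_width: 0.0185
```

```bash
python3 - <<'E'
from h import *
s=telemetry.observe(); print(s["position"],s["tool_rot"],s["force"],s["grip_width"])
p,d=imaging.grab_frame("wrist"); cv2.imwrite("pics/w5.png",p)
E
```

```text
[ 0.498  -0.2781  0.0715] [-3.1405  0.0019 -3.0503] [-1.1008 -0.034  11.3639] 0.018485626111640552
```

View pics/w5.png

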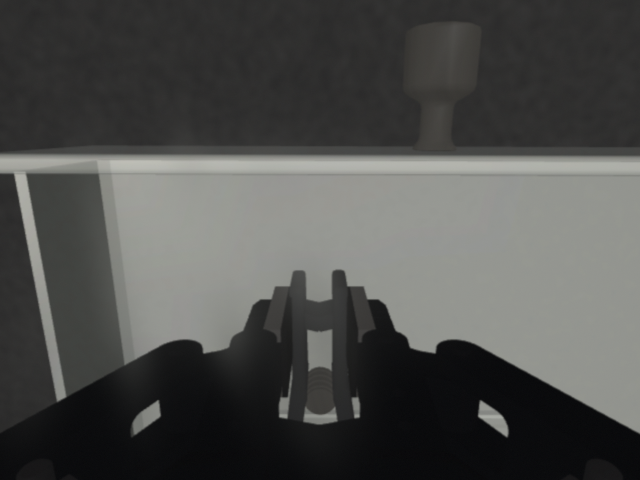

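Grip opening is 18.5 mm, about what the 20 mm knob read. The view shows the tails parallel between the pads, so the clip is at its stop. Lift.

Emit:
carry_out(
  series=[
    [0,0,-0.02,0,0,0,255],
    [0,0,-0.05,0,0,0,255],
    [0,0,-0.08,0,0,0,255],
    [0,0,-0.12,0,0,0,255],
    [0,0,-0.16,0,0,0,255],
    [0,0,-0.18,0,0,0,255],
    [0,0,-0.18,0,0,0,255],
  ],
)

```text
clock: 10.1
position: [0.4975, -0.278, 0.2527]
tool_rot: [-3.14, 0.002, -3.05]
force: [-1.0, 0.0, -1.7]
grip_width: 0.0186
```

```bash
python3 - <<'E'
from h import *
s=telemetry.observe(); print(s["position"],s["tool_rot"],s["force"],s["grip_width"])
p,d=imaging.grab_frame("scene"); cv2.imwrite("pics/sc6.png",p)
p,d=imaging.grab_frame("wrist"); cv2.imwrite("pics/w6.png",p)
print(delta([.548,.320,.25],np.pi-.415)); print(delta([.548,.320,.25],s["tool_rot"][2]))
E
```

```text
[ 0.4975 -0.278   0.2527] [-3.1397  0.0022 -3.0505] [-1.0089  0.0198 -1.662 ] 0.0186040713549041
(array([-0.1055,  0.5908,  0.0003]), array([-0.0003, -0.0001,  0.5061]))
(array([-0.1055,  0.5908,  0.0003]), array([-0.0002, -0.0001, -0.    ]))
```

View pics/sc6.png

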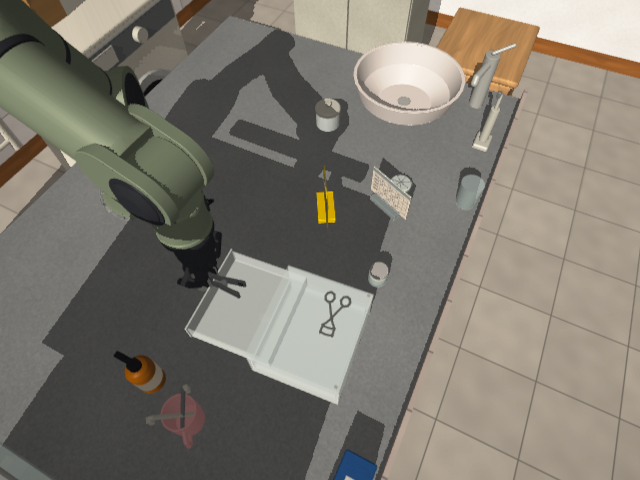

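View pics/w6.png

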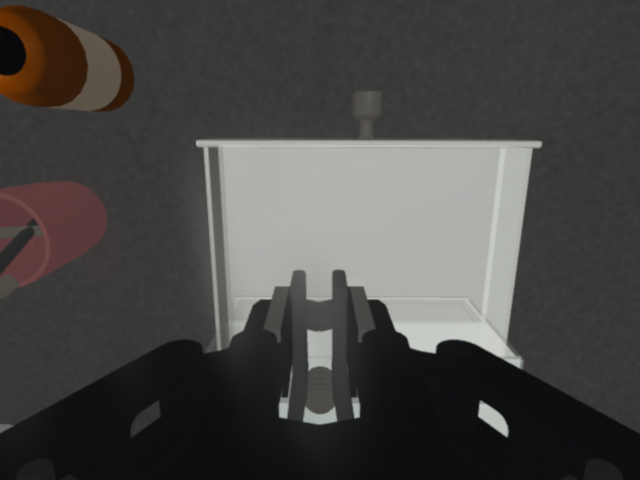

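The clip is held gaping, tails at (298,275) and (339,275), and the drawer stayed out. Now I carry it over to the card.

Emit:
carry_out(
  series=[
    [-0.005,0.03,0,0,0,0,255],
    [-0.014,0.08,0,0,0,0.05,255],
    [-0.023,0.13,0,0,0,0.1,255],
    [-0.032,0.18,0,0,0,0.15,255],
    [-0.041,0.23,0,0,0,0.2,255],
    [-0.05,0.28,0,0,0,0.25,255],
    [-0.059,0.33,0,0,0,0.3,255],
    [-0.068,0.38,0,0,0,0.35,255],
    [-0.077,0.43,0,0,0,0.4,255],
    [-0.086,0.48,0,0,0,0.45,255],
  ],
)

```text
clock: 11.45
position: [0.5386, 0.2093, 0.2495]
tool_rot: [-3.141, -0.001, 2.781]
force: [-0.1, 0.3, -0.6]
grip_width: 0.0188
```

```bash
python3 - <<'E'
from h import *
s=telemetry.observe(); print(s["position"],s["tool_rot"],s["qpos"],s["grip_width"])
print(delta([.548,.320,.20],np.pi-.415))
E
```

```text
[0.5386 0.2093 0.2495] [-3.1406 -0.0011  2.7812] [ 0.067   0.5243 -0.7773  1.6782  0.4027  1.108   0.3834] 0.01884079107666375
(array([0.0301, 0.107 , 0.0495]), array([-0.001 , -0.0011,  0.0546]))
```

Emit:
carry_out(
  series=[
    [0.015,0.05,0,0,0,0.03,255],
    [0.03,0.095,0.02,0,0,0.055,255],
    [0.03,0.107,0.04,0,0,0.055,255],
    [0.03,0.107,0.05,0,0,0.055,255],
    [0.03,0.107,0.05,0,0,0.055,255],
  ],
)

```text
clock: 12.08
position: [0.5485, 0.3169, 0.1995]
tool_rot: [-3.14, -0.001, 2.727]
force: [-0.5, -0.8, 0.1]
grip_width: 0.0185
```

```bash
python3 - <<'E'
from h import *
s=telemetry.observe(); print(s["position"],s["tool_rot"],s["qpos"],s["grip_width"])
p,d=imaging.grab_frame("wrist"); cv2.imwrite("pics/w7.png",p)
p,d=imaging.grab_frame("scene"); cv2.imwrite("pics/sc7.png",p)
p2,d=imaging.grab_frame("side"); cv2.imwrite("pics/s7.png",p2)
crop(p,260,120,440,240,4,"pics/c8.png"); crop(p2,120,190,320,340,4,"pics/c9.png")
E
```

```text
[0.5485 0.3169 0.1995] [-3.1398 -0.0006  2.7266] [-0.1557  0.6593 -0.7221  1.58    0.4752  1.0869  0.1561] 0.018540063518641917
```

View pics/w7.png

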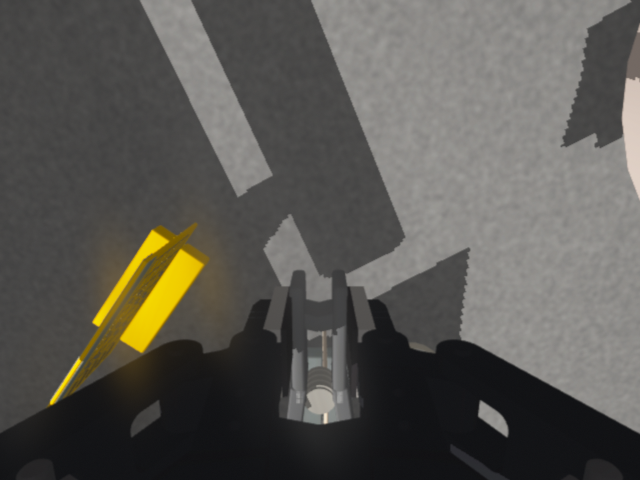

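View pics/c8.png

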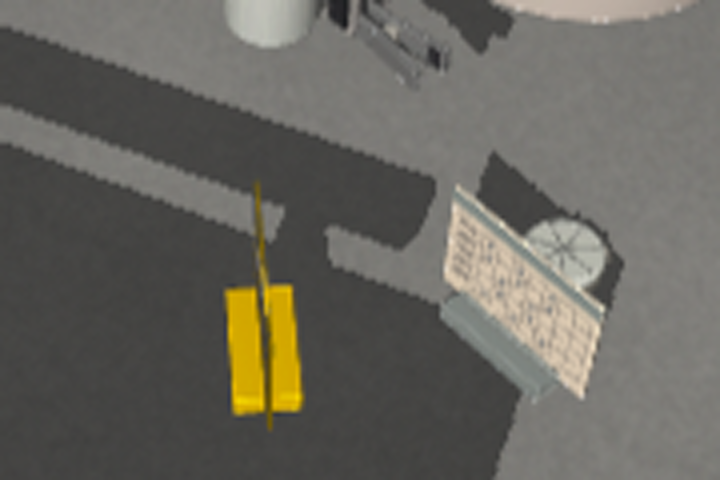

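View pics/c9.png

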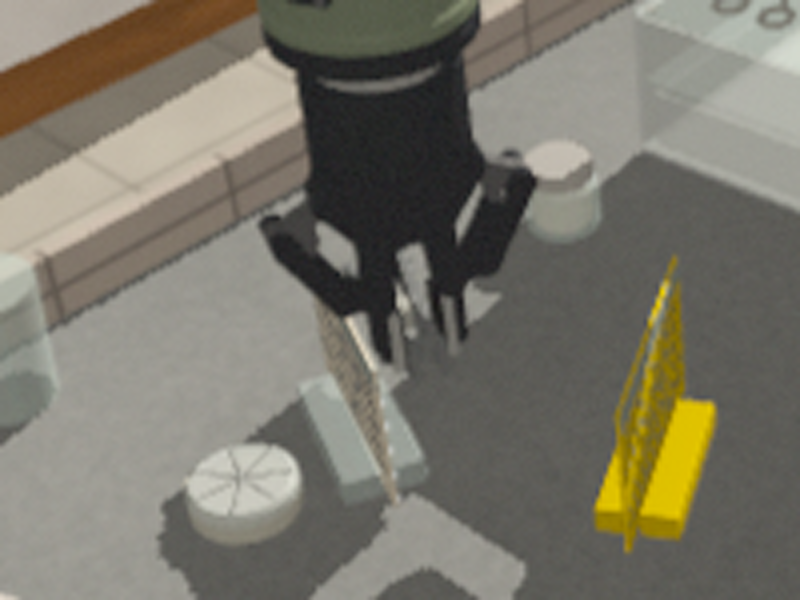

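```bash
python3 - <<'E'
from h import *
a=cv2.imread("pics/w7.png");crop(a,260,260,380,440,4,"pics/c10.png")
s=telemetry.observe()
for P in ([.649,.2765,.113],[.649,.2765,.008],[.7825,.2176,.113]): print(proj("wrist",P))
c=lambda u,v:(u/4+260-.4,v/4+120-.4)
print(onz("scene",c(415,82),.214),onz("scene",c(441,62),.214))
E
```

```text
[322.921  405.5933]
[321.7248 329.7645]
[322.3637 575.4582]
[0.615 0.263 0.214] [0.6235 0.2877 0.214 ]
```

View pics/c10.png

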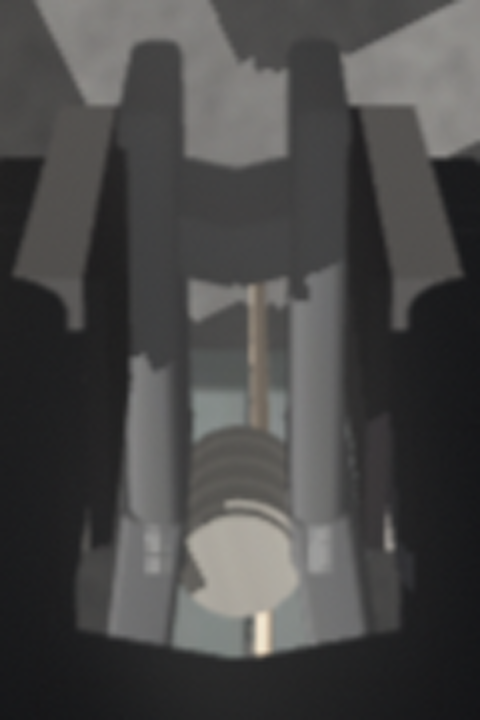

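The wrist view shows the card's edge as an ivory line at u≈324–325, while the clip's middle is at u≈319. So the card is about 3.3 mm off to tool +y. I shift by that and descend while still 35 mm short of the edge.

Emit:
carry_out(
  series=[
    [0,0.0033,0.03,0,0,0,255],
    [0,0.0033,0.07,0,0,0,255],
    [0,0.0033,0.11,0,0,0,255],
    [0,0.0033,0.13,0,0,0,255],
    [0,0.0033,0.138,0,0,0,255],
    [0,0.0033,0.138,0,0,0,255],
    [0,0.0033,0.138,0,0,0,255],
  ],
)

```text
clock: 13.1
position: [0.5504, 0.322, 0.0636]
tool_rot: [3.14, 0.001, 2.728]
force: [1.2, -0.2, -0.4]
grip_width: 0.0188
```

```bash
python3 - <<'E'
from h import *
s=telemetry.observe(); print(s["position"],s["tool_rot"],s["qpos"],s["grip_width"],s["force"])
p0,d=imaging.grab_frame("wrist"); cv2.imwrite("pics/w8.png",p0)
p,d=imaging.grab_frame("scene"); cv2.imwrite("pics/sc8.png",p)
p2,d=imaging.grab_frame("side"); cv2.imwrite("pics/s8.png",p2)
crop(p0,260,260,380,440,4,"pics/c11.png")
crop(p,330,130,430,230,6,"pics/c12.png"); crop(p2,170,230,270,330,6,"pics/c13.png")
E
```

```text
[0.5504 0.322  0.0636] [3.1402 0.001  2.7275] [-0.2162  0.8227 -0.6333  1.6594  0.6077  0.8634  0.0537] 0.01876660971238431 [ 1.2384 -0.1585 -0.358 ]
```

View pics/c11.png

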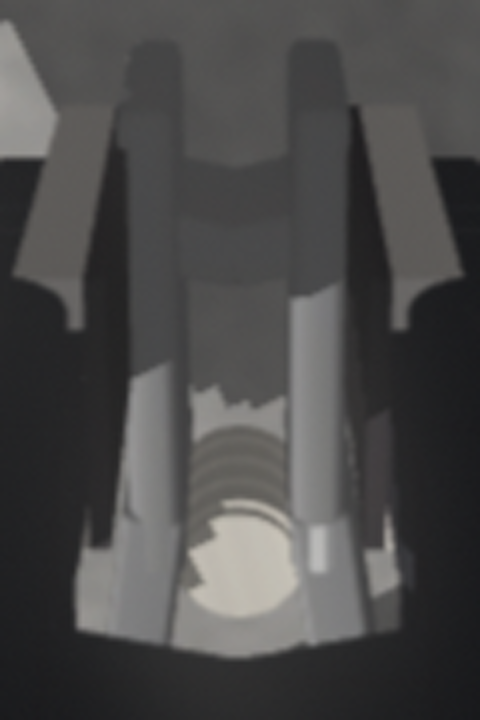

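View pics/c12.png

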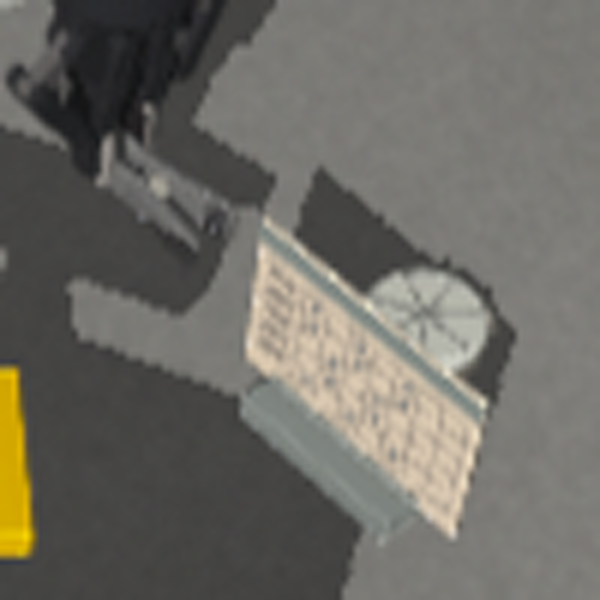

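View pics/c13.png

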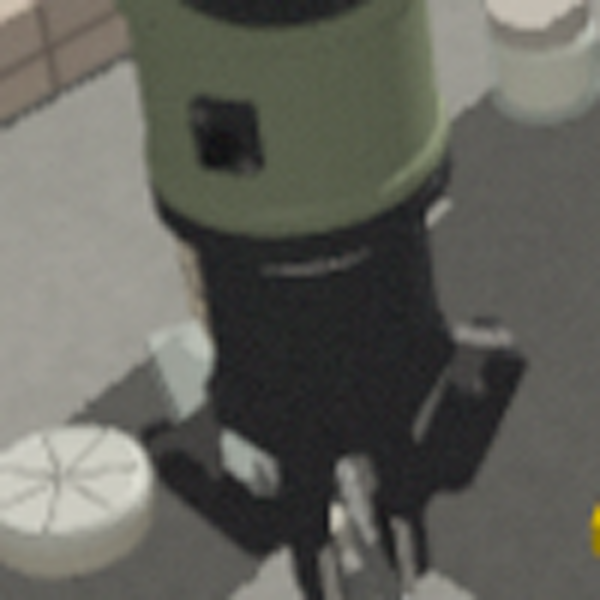

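```bash
python3 - <<'E'
from h import *
s=telemetry.observe(); print(s["position"])
c=lambda u,v:(u/6+330-.4,v/6+130-.4)
E0=np.array([.649,.2765]);f=np.array([np.cos(-.415),np.sin(-.415)]);n=np.array([-f[1],f[0]])
for u in ((105,183),(190,247),(205,250),(232,213),(160,186)):
    P=onz("scene",c(*u),.078)[:2]; print(u,P,(P-E0)@f,(P-E0)@n)
P=s["position"][:2];print((P-E0)@f,(P-E0)@n)
E
```

```text
[0.5502 0.3218 0.0631]
(105, 183) [0.5591 0.2937] -0.08922323451225306 -0.02047677769018562
(190, 247) [0.6141 0.2736] -0.03071485578429371 -0.016736032927994107
(205, 250) [0.6216 0.275 ] -0.02450713658793561 -0.012452622299301934
(232, 213) [0.6241 0.3029] -0.03341878864003959 0.014143981530931712
(160, 186) [0.5847 0.3038] -0.06983597324461327 -0.0009169704921014084
-0.10866789929052365 0.0016455175364068703
```

The estimates put the clip within about 1.5 mm of the card's mid-plane, with the tips about 32 mm short of the edge. I advance in small rows.

Emit:
carry_out(
  series=[
    [-0.008,-0.001,0,0,0,0,255],
    [-0.018,-0.001,0,0,0,0,255],
    [-0.026,-0.001,0,0,0,0,255],
    [-0.026,-0.001,0,0,0,0,255],
    [-0.026,-0.001,0,0,0,0,255],
  ],
)

```text
clock: 13.88
position: [0.573, 0.3104, 0.0622]
tool_rot: [3.142, -0.0, 2.728]
force: [-0.4, -0.2, -1.8]
grip_width: 0.0189
```

```bash
python3 - <<'E'
from h import *
s=telemetry.observe(); print(s["position"],s["tool_rot"],s["grip_width"],s["force"])
E0=np.array([.649,.2765]);f=np.array([np.cos(-.415),np.sin(-.415)]);n=np.array([-f[1],f[0]])
P=s["position"][:2];print((P-E0)@f,(P-E0)@n)
p0,d=imaging.grab_frame("wrist"); cv2.imwrite("pics/w9.png",p0)
p,d=imaging.grab_frame("scene"); cv2.imwrite("pics/sc9.png",p)
crop(p0,280,330,360,430,7,"pics/c14.png")
crop(p,340,140,400,200,10,"pics/c15.png")
E
```

```text
[0.573  0.3104 0.0622] [ 3.1416 -0.0004  2.7279] 0.018909540332851416 [-0.4257 -0.1644 -1.7705]
-0.0832304403436571 0.00038252797091858166
```

View pics/c14.png

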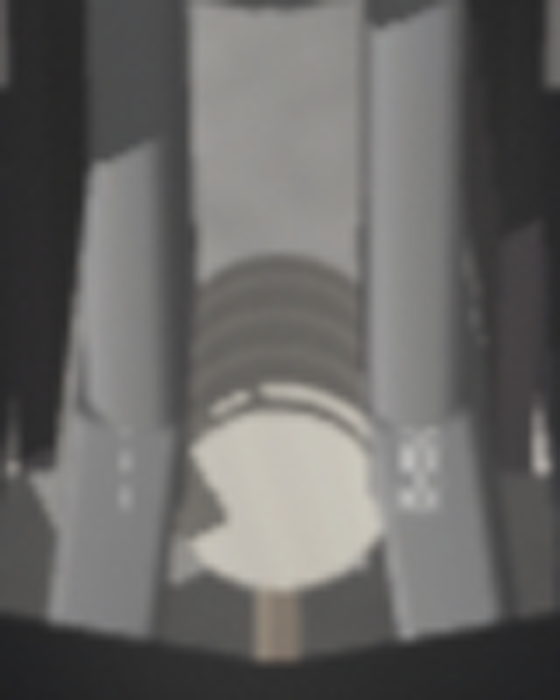

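View pics/c15.png

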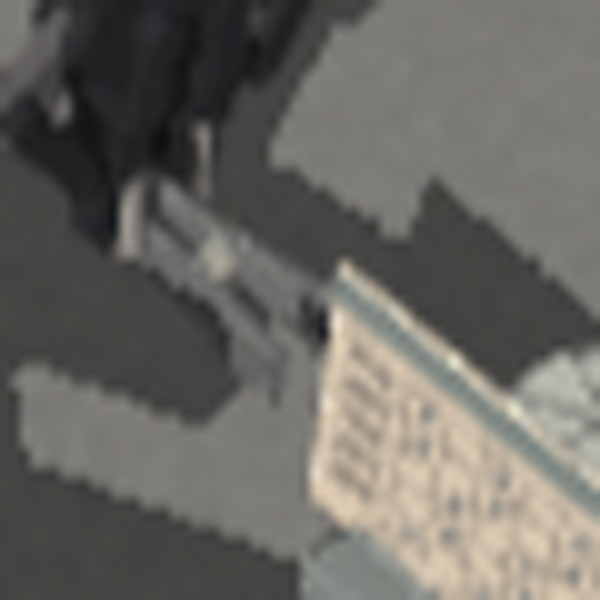

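The card edge at crop (278,625) lies midway between the jaws at u≈150 and 400, so the clip is centred. I advance 33 mm more.

Emit:
carry_out(
  series=[
    [-0.006,0,0,0,0,0,255],
    [-0.013,0,0,0,0,0,255],
    [-0.02,0,0,0,0,0,255],
    [-0.027,0,0,0,0,0,255],
    [-0.033,0,0,0,0,0,255],
    [-0.033,0,0,0,0,0,255],
    [-0.033,0,0,0,0,0,255],
  ],
)

```text
clock: 14.85
position: [0.6032, 0.2972, 0.0623]
tool_rot: [3.142, -0.0, 2.728]
force: [0.7, 0.8, -0.1]
grip_width: 0.0185
```

```bash
python3 - <<'E'
from h import *
s=telemetry.observe(); print(s["position"],s["tool_rot"],s["grip_width"],s["force"])
E0=np.array([.649,.2765]);f=np.array([np.cos(-.415),np.sin(-.415)]);n=np.array([-f[1],f[0]])
P=s["position"][:2];print((P-E0)@f,(P-E0)@n)
p0,d=imaging.grab_frame("wrist"); cv2.imwrite("pics/w10.png",p0)
p,d=imaging.grab_frame("scene"); cv2.imwrite("pics/sc10.png",p)
p2,d=imaging.grab_frame("side"); cv2.imwrite("pics/s10.png",p2)
crop(p0,280,330,360,430,7,"pics/c16.png")
crop(p,340,140,420,220,9,"pics/c17.png")
crop(p2,160,220,260,340,5,"pics/c18.png")
E
```

```text
[0.6032 0.2972 0.0623] [ 3.1416 -0.0003  2.728 ] 0.018497219094314624 [ 0.6833  0.799  -0.0967]
-0.05024981885410648 0.00045392206131892124
```

View pics/c16.png

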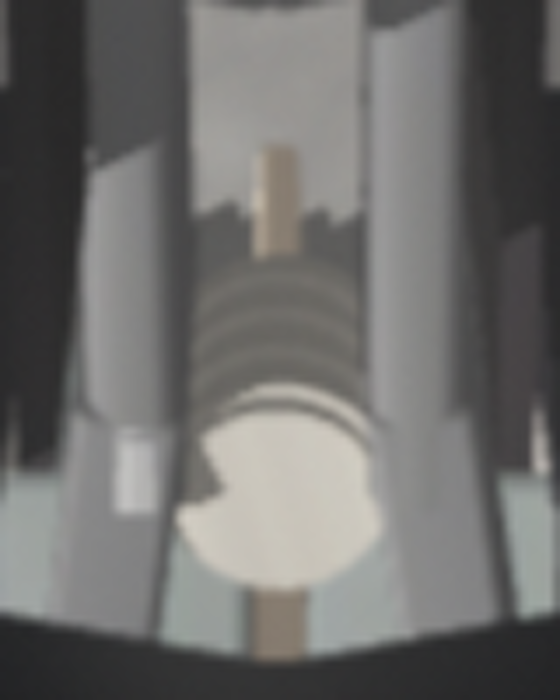

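View pics/c17.png

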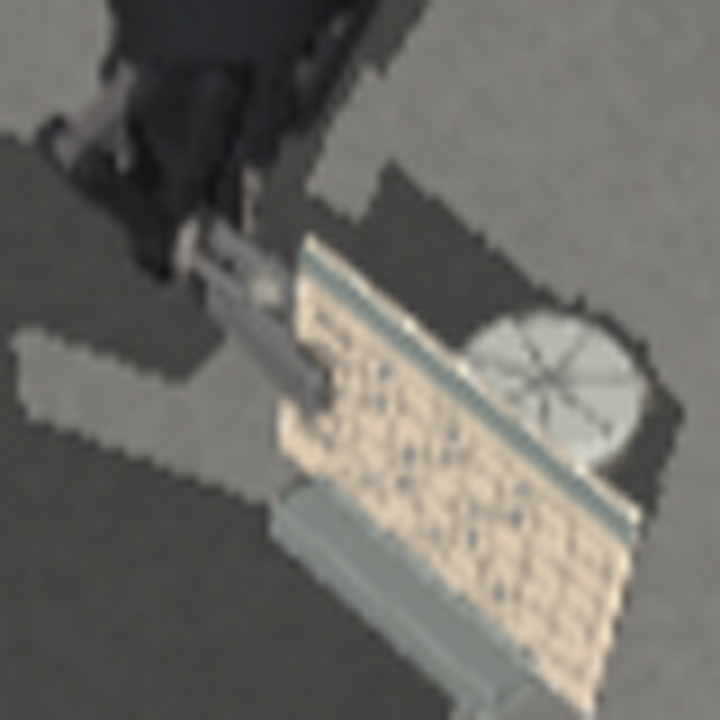

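View pics/c18.png

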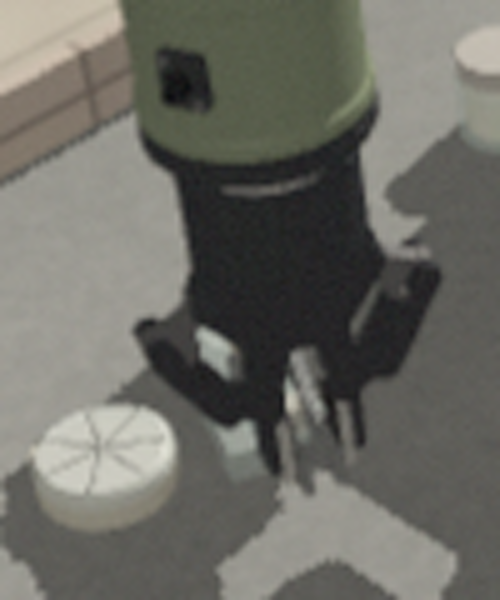

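View pics/sc10.png

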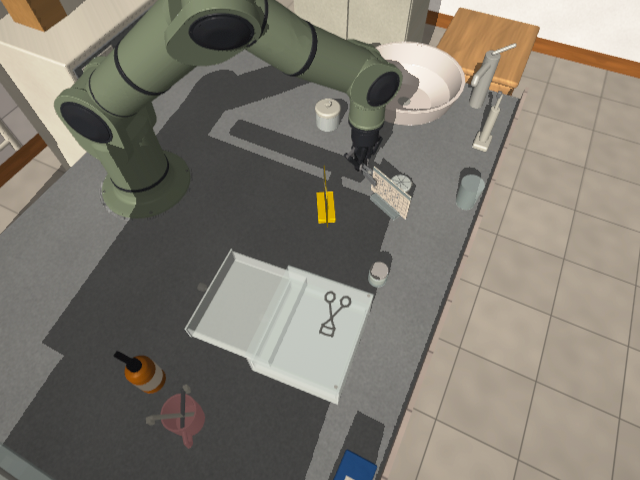

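```bash
python3 - <<'E'
from h import *
s=telemetry.observe(); print(s["position"],s["force"],s["grip_width"])
c=lambda u,v:(u/9+340-.4,v/9+140-.4)
E0=np.array([.649,.2765]);f=np.array([np.cos(-.415),np.sin(-.415)]);n=np.array([-f[1],f[0]])
for z,u in ((.077,(328,385)),(.057,(318,415))):
  P=onz("scene",c(*u),z)[:2]; print((P-E0)@f,(P-E0)@n)
for u,z in (((305,240),.113),((638,515),.113),((283,450),.008),((588,708),.008)): print(onz("scene",c(*u),z))
E
```

```text
[0.6032 0.2972 0.0623] [-0.0372  0.0581 -0.1723] 0.01863071365889647
0.028907313265291498 -0.013585486542031957
0.02526241777575086 -0.011992697599640195
[0.6489 0.2755 0.113 ]
[0.782  0.2173 0.113 ]
[0.6513 0.2747 0.008 ]
[0.7819 0.2191 0.008 ]
```

The tips are 25–29 mm past the edge, the card has not moved and there is no outside force. I hand in.

```bash
python3 -c "
from workcell import ticket,telemetry
print(ticket.job_done()); print(telemetry.observe()['clock'])"
```

```text
the job is handed in; nothing more can be done
None
the job is handed in; nothing more can be done
```

I pulled the top drawer out to its stop and took the clip from it by its tails. It is now held squeezed open around the card's near upright edge. I handed the job in at about 15 s; no verdict was reported.

What the last checks showed:
- **Drawer:** I pulled until the wrist force reached 28 N at the stop, after about 158 mm of travel. The last scene picture still shows it fully out.
- **Grip:** The fingers read 18.5 mm, about what the 20 mm knob read, so the clip should be at its stop. The wrist view shows the tails parallel between the pads.
- **Position on the card:** The jaw tips are about 25–29 mm past the edge and the card lies midway between the jaws. The height comes only from the tool pose: the clip's mid-height is about 67 mm, against 66 mm for the card's middle.
- **Stand and other things:** The card corners were within about 2.5 mm of where they started, which is my measuring error. The outside force was close to zero. The other things look undisturbed in the pictures.

**Disagreement:** The sideways estimates differed by 1–3 mm between the cameras and the tool pose. I settled it by centring the card between the jaws in the wrist picture.

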